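# Post the call fob through the sprung flap of the return chute

### The arm

A 7-joint arm with a two-finger parallel gripper is mounted at the origin on the work surface. World frame = base frame: x ahead of the robot, y to its left, z up, the work surface at z = 0. Lengths are in m, angles in degrees, forces in N, time in s.
With the tool pointing down it reaches from about 0.35 to 0.775 m from the base axis. Payload 3.1 kg.
Tool frame: the origin (TCP) lies at the very end of the fingers, on their centre line; the grasp point (between the pads) lies grip_point_offset behind it (grip_point_offset is the distance from the TCP to the grasp point, in m); x points along the fingers, y is the direction in which the jaws open and shut, and the axes are right-handed (so a half turn about x gives the same grasp; the last joint's range is limited). The gripper opens to 85 mm and grips with 20 to 120 N. Pads are 22 mm wide; open, the fingers measure 114 mm over their backs; the gripper's body (76 mm by 85 mm) begins 54 mm behind the grasp point. The pads swing forward as they close: fully open they stand 13 mm farther back than shut.
Start: joints at [73.47, 17.813, 0.802, 86.603, -0.252, 75.585, -1.558], TCP at [0.134, -0.533, 0.231] pointing down, gripper open.
Joint ranges: [-154.91, 154.91], [-16.99, 109.72], [-72.82, 74.43], [7.12, 147.25], [-82.49, 262.49], [11.32, 116.49], [-174.64, 174.64]. Speed limits (degrees/s): [159.86, 159.86, 180, 180, 180, 180, 180].

### API

Orientations are given as a 3x3 rotation matrix whose columns are the frame's x, y, z axes.
In Python, from cell import sense, read_camera, close_job, grip_point_offset gives the robot as it stands.
- The arm moves only by the tool jog_arm, never from a script. Its argument "deltas" is a list of rows, each an object of numbers: "tx", "ty", "tz": the shift along the tool's x, y, z normalised to -1 to 1, where 1 is 0.5 m; "yaw": the turn about the tool's x normalised to -1 to 1, where 1 is 180 degrees; "grip": the opening, from 0 (shut) to 1 (fully open). A call has exactly 8 rows; each row is the pose to reach, as a shift and turn from the pose commanded when the call began, along the tool's axes at that moment, turning the shorter way round; what a row does not reach only later rows make up. A row lasts 1/10 s, in which the tool goes at most 50 mm and 8.59 degrees, less where a joint would pass 70% of its speed; a pose out of reach is approached as far as the arm can. A call with a number of a shift or a turn outside -1 to 1 is refused whole. A call with a gripper value outside its range is refused whole. The fingers move at their own pace and stop on an object; "force" is the grip in N (left out, the last holds). Time passes only in rows, so rows that repeat a pose let the fingers close, or fill a call up. It gives the time, the measured TCP pose, the force and the opening at its end, in the units of the state.
- sense(): the state, without advancing time (a new reading comes with each control period).
- read_camera(name): name is "scene" or "top" or "wrist"; returns a dict with "img" (384x512x3 uint8, blue, green, red), "vfov" (degrees; the focal length in pixels is half the picture's height over the tangent of half this angle, whatever the lens; pixels are square), "cx", "cy" (the principal point, pixels), "rvec" (rotation vector, rad) and "tvec" (3), from world to camera coordinates, as OpenCV has them; the wrist camera has in their place "T_tool_cam" (4x4, takes a point from camera to tool coordinates, whose origin is the TCP and whose axes are the tool frame's). Camera axes: x right, y down, z forward; pixel columns grow to the right and rows downward; lengths in m; the calibration is good to about 2 mm. A picture is of the moment at which its call begins: read the wrist's pose just before it. There is no depth.
- close_job(): hands the job in, once; it reports no verdict.
The state is a dict: "clock": time; "joint_positions": joint angles; "qvel": joint speeds; "joint_torque": joint torques, N m; "position": TCP position; "eef_rot": TCP orientation; "force": force on the tool from outside, world axes, zero at the start; "moment": the same for the moment, N m; "width": finger opening in m.
Only numpy, scipy, OpenCV 4.12 (cv2) and the standard library are available. Lean on these libraries where they do the work, as an engineer would, in place of code of your own. Each camera call takes 0.05 s, during which the arm holds its last target. There are 200 camera calls.

### The job

Post the round beige fob that lies on the ledge into the return chute: push the self-closing flap open with one finger and, while that finger holds it open, push the fob along its lane with the other finger until it drops into the bin, then let the flap swing shut. Push the fob only, never pick it up, and leave the battery tester, the dish and the key where they are.

Things in the scene. Friction and masses are not known exactly. Their poses are not given: they have to be found in the camera images.
- chute: Fixed lidded bin, 276 x 148 mm, 100 mm high, with a narrow open-topped black chute on its lid. Origin: on the underside, below the closed flap; x = the way the fob is pushed and the flap opens, y left, z up. Flat ledge at z 100 mm, from x -138 to 5, then the drop. All mm figures in these notes are in this frame.
- drop (a point): Centre of the drop, an open hole in the lid from x 5 to 125, y -62 to 60 mm, at ledge height (z 100); bin floor at z 6. Walls 6 mm thick up to z 138 stand round it: inner faces y = 60 and y = -62 (both from x = -12 on), back wall x = 125. Open above: fingers can come from above and travel along x.
- lane (a point): Middle of the fob's lane, on the ledge at x -66, y -34, z 100 mm. Two ribs 4 mm wide, 5 mm high (top z 105), from x -128 to -5, bound it; the lane's inside runs from y -55 to y -13 mm.
- flap (a joint): Upright grey plastic flap 4 mm thick; closed in the plane x = 0 from its hinge at y 54 to its free edge at y -58, z 104 to 138 mm. Vertical hinge. Value in rad: 0 closed, grows as the free (right) edge swings inward to +x, about the chute's z axis; stop at 1.45. A spring shuts it: 0.06 N m closed, plus 0.12 N m per rad.
- flap_hinge (a point): Point on the flap's vertical hinge axis, at z = 120 mm of the chute's frame (20 mm above the ledge).
- fob: Round beige plastic pendant fob, an upright-sided disc 38 mm in diameter and 16 mm thick, about 35 g, smooth and slippery (friction about 0.25), lying flat in the lane on the ledge in front of the flap. Origin at the centre of its underside; z is its axis. Any yaw.
- tester: Grey plastic battery tester, 105 x 62 x 38 mm, loose on the counter; a bystander. Origin at the centre of its underside.
- dish: White ceramic trinket dish, 96 mm across and 24 mm high, loose on the counter; a bystander. Origin at the centre of its underside.
- key: Brass drawer key on a plastic ring, 83 mm long and 4 mm high, lying loose on the counter; a bystander. Origin on the underside, near the middle of its length, x towards the bit.

How it is judged (in metres and radians):
On the way, in this order (a step that is already met when the one before it is completed fails the run):
1. a finger has pushed the flap at least 0.45 rad open while the fob still lies on the ledge (value of joint flap above 0.45 rad and contact force between the fingers and flap above 0.1 N and x of fob in the frame of chute below 0.004 m and z of fob in the frame of chute above 0.095 m), for 0.04 s.
2. the fob has dropped below the ledge while a finger still holds the flap at least 0.45 rad open (value of joint flap above 0.45 rad and contact force between the fingers and flap above 0.1 N and z of fob in the frame of chute below 0.07 m), for 0.04 s.
At the end, for the whole second after the job is handed in: The fob lies at rest inside the bin (its origin under 60 mm above the bin's underside), the flap has swung shut (below 0.08 rad), and tester, dish and key are within 15 mm of where they were (z of fob in the frame of chute between 0 and 0.06 m and x of fob in the frame of chute between -0.135 and 0.135 m and y of fob in the frame of chute between -0.072 and 0.07 m and linear speed of fob below 0.03 m/s and value of joint flap below 0.08 rad and distance of each of tester, dish, key from where it was at the start of the episode below 0.015 m); the robot touches nothing.
It fails at once if the fob is lifted more than 12 mm off the ledge (z of fob in the frame of chute above 0.112 m).
It fails at once if the battery tester, dish or key is shifted more than 15 mm (distance of any of tester, dish, key from where it was at the start of the episode above 0.015 m).
It also fails if it takes over 38 s, if anything falls off the work surface, if the arm or the gripper's body presses on something with over 40 N, if the wrist force passes 120 N, or if a joint passes its speed limit or range.

## Working session

There is one attempt and no reset: what is moved stays moved. The work goes in short steps, Python scripts to look and compute and a tool call to move; the robot and the scene stay as the last step left them, time stands still between calls to the robot, and variables do not carry over. Pictures are saved under pics/ and viewed, on a budget of 10 in all, crops included, one or two more only if the job needs it, and the job is handed in when it is done.

Besides the shell and the picture viewer there is one more tool, called after "Request:" in YAML: its name, and indented under it one key for each argument. jog_arm: Moves the arm, as the interface text tells. Its arguments: {"type":"object","properties":{"deltas":{"type":"array"},"force":{"type":"number"}},"required":["deltas"]}

```bash
mkdir -p pics; ls; cat > h.py <<'E'
import numpy as np, cv2
from cell import sense, read_camera, close_job, grip_point_offset
def cam(c):
    f=c['img'].shape[0]/2/np.tan(np.radians(c['vfov'])/2)
    K=np.array([[f,0,c['cx']],[0,f,c['cy']],[0,0,1.]])
    R=cv2.Rodrigues(np.array(c['rvec'],float))[0]; t=np.array(c['tvec'],float).ravel()
    return K,R,t
def ray(c,uv,z):
    K,R,t=cam(c); uv=np.atleast_2d(uv).astype(float)
    d=(R.T@np.linalg.inv(K)@np.c_[uv,np.ones(len(uv))].T).T; o=-R.T@t
    return o+d*((z-o[2])/d[:,2])[:,None]
def proj(c,P):
    K,R,t=cam(c); return cv2.projectPoints(np.atleast_2d(P).astype(float),R,t,K,None)[0][:,0]
E
python3 - <<'E'
from h import *
print(sense(),grip_point_offset)
a=read_camera('top');b=read_camera('scene')
for n,c in(('top',a),('scene',b)):
    cv2.imwrite(f'pics/{n}0.png',c['img']); print(n,c['vfov'],c['cx'],c['cy'],-cam(c)[1].T@cam(c)[2])
    np.save(n+'0.npy',{k:np.array(v) for k,v in c.items()},allow_pickle=True)
E
```

```text
pics
{'clock': 0.0, 'joint_positions': array([73.47130097, 17.8622695 ,  0.80247001, 86.69168572, -0.25081376,
       75.58397427, -1.55704687]), 'qvel': array([-0.01138732, -0.01155001,  0.03159208,  0.10840803, -0.0815818 ,
        0.01341367,  0.03063597]), 'joint_torque': array([ 2.30809374e-04, -3.79909980e+01,  1.46094435e-01, -2.30588955e+01,
        1.21131667e-02,  1.35810868e-02, -1.17839477e-06]), 'position': array([ 0.13417518, -0.53263446,  0.23020548]), 'eef_rot': array([[-6.99670888e-04,  2.44373049e-01, -9.69681042e-01],
       [ 2.27171342e-03, -9.69678389e-01, -2.44374020e-01],
       [-9.99997175e-01, -2.37381882e-03,  1.23310205e-04]]), 'force': array([-0.69065929,  0.83168114,  0.16018057]), 'moment': array([-0.00022134, -0.02683758,  0.00576464]), 'width': 0.08538205429401421} 0.0187
top 45.13690006999548 255.9264748077541 190.2943348395181 [ 0.29528538 -0.01857923  1.12640508]
scene 53.778390683385716 255.3312340815774 193.53902299179472 [1.32768237 0.32281465 0.67267109]
```

View pics/top0.png

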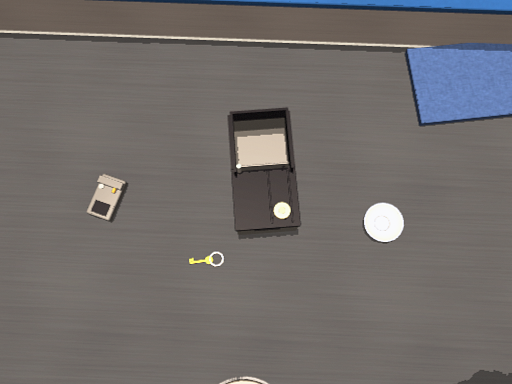

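View pics/scene0.png

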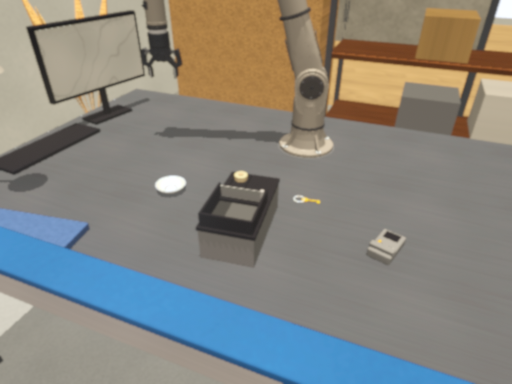

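The top view shows the chute at about (265,170) with its push direction up the image, the fob at (282,210), the flap near row 168, the key at (207,260), the dish at (384,222) and the tester at (107,197). The scene view agrees. I'll enlarge the chute next.

```bash
python3 - <<'E'
from h import *
c=np.load('top0.npy',allow_pickle=True).item()
im=c['img'][98:242,220:310]
im=cv2.resize(im,None,fx=4,fy=4,interpolation=cv2.INTER_CUBIC)
im=np.clip(255*(im/255.)**0.45,0,255).astype(np.uint8)
for k in range(0,90,10): cv2.putText(im,str(220+k),(4*k,8),0,.3,(0,255,255))
for k in range(0,144,10): cv2.putText(im,str(98+k),(0,4*k+4),0,.3,(0,255,0))
cv2.imwrite('pics/crop1.png',im)
hsv=cv2.cvtColor(c['img'],cv2.COLOR_BGR2HSV)
print(c['img'][210,282],c['img'][150,262])
m=((c['img'].min(2)>120)).astype(np.uint8); m[:190]=0;m[230:]=0;m[:,:265]=0;m[:,300:]=0
for k in cv2.findContours(m,0,2)[0]: print(cv2.minEnclosingCircle(k),cv2.contourArea(k))
u=cv2.moments(m,True);uv=[u['m10']/u['m00'],u['m01']/u['m00']]
print(uv,ray(c,uv,.116))
E
```

```text
[210 250 249] [182 201 218]
((281.78314208984375, 209.96385192871094), 8.448382377624512) 203.0
[281.73568281938327, 209.88986784140968] [[ 0.47754798 -0.06718835  0.116     ]]
```

View pics/crop1.png

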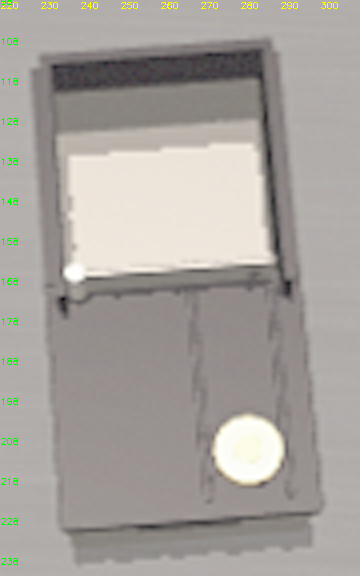

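```bash
cat > fit.py <<'E'
from h import *
c=np.load('top0.npy',allow_pickle=True).item()
P=[(66,528,.1,-138,74),(322,512,.1,-138,-74),(42,55,.138,131,66),(270,40,.138,131,-68),(74,271,.14,0,54),(52,67,.138,125,60),(263,52,.138,125,-62)]
W=np.array([ray(c,(p[0]/4+220,p[1]/4+98),p[2])[0,:2] for p in P]);L=np.array([p[3:] for p in P])/1000
def fit(W,L):
    a=W-W.mean(0);b=L-L.mean(0)
    th=np.arctan2((b[:,0]*a[:,1]-b[:,1]*a[:,0]).sum(),(a*b).sum())
    R=np.array([[np.cos(th),-np.sin(th)],[np.sin(th),np.cos(th)]]);return th,R,W.mean(0)-R@L.mean(0)
th,R,o=fit(W,L)
print(np.degrees(th),o);print(np.round(1000*(W-(L@R.T+o)),1))
f=ray(c,[281.74,209.89],.116)[0,:2]
print('fob in chute',R.T@(f-o))
S=sense()['eef_rot'];print('tool y angle in world',np.degrees(np.arctan2(S[1,1],S[0,1])))
E
python3 fit.py
```

```text
6.807182652342523 [ 0.57332456 -0.02254395]
[[ 3.2 -2.9]
 [ 0.5  1.4]
 [ 0.1 -1.5]
 [-1.5  2. ]
 [ 1.5  1.4]
 [-1.7 -0.9]
 [-2.2  0.6]]
fob in chute [-0.1003941  -0.03298696]
tool y angle in world -75.85646271806681
```

```bash
cat >> h.py <<'E'
TH=np.radians(6.807); O=np.array([.57332,-.02254]); RC=np.array([[np.cos(TH),-np.sin(TH)],[np.sin(TH),np.cos(TH)]])
def go(x,y,z,phi=30):
    "chute mm -> jog numbers"
    s=sense();E=s['eef_rot'];p=np.r_[O+RC@np.array([x,y])/1e3,z/1e3]
    d=E.T@(p-s['position']);a=np.degrees(np.arctan2(E[1,1],E[0,1]))
    print('target',p.round(4),'t',(d/.5).round(4),'yaw',round(-((phi+np.degrees(TH)-a+180)%360-180)/180,4))
def where():
    s=sense();E=s['eef_rot']
    print(s['clock'],'chute',(RC.T@(s['position'][:2]-O)*1e3).round(1),(s['position'][2]*1e3).round(1),'phi',np.degrees(np.arctan2(E[1,1],E[0,1])-TH).round(2),'F',s['force'].round(2),s['width'])
E
python3 -c "
from h import *
where();go(-84,-19,230)"
```

```text
0.1 chute [-496.5 -454.5] 230.3 phi -82.66 F [ 0.8   0.12 -0.24] 0.08555937959400088
target [ 0.4922 -0.0514  0.23  ] t [ 0.0022 -0.7586 -0.9294] yaw -0.6259
```

Request:
jog_arm:
  deltas:
    - {"tx": 0,"ty": -0.759,"tz": -0.929,"yaw": -0.626,"grip": 1}
    - {"tx": 0,"ty": -0.759,"tz": -0.929,"yaw": -0.626,"grip": 1}
    - {"tx": 0,"ty": -0.759,"tz": -0.929,"yaw": -0.626,"grip": 1}
    - {"tx": 0,"ty": -0.759,"tz": -0.929,"yaw": -0.626,"grip": 1}
    - {"tx": 0,"ty": -0.759,"tz": -0.929,"yaw": -0.626,"grip": 1}
    - {"tx": 0,"ty": -0.759,"tz": -0.929,"yaw": -0.626,"grip": 1}
    - {"tx": 0,"ty": -0.759,"tz": -0.929,"yaw": -0.626,"grip": 1}
    - {"tx": 0,"ty": -0.759,"tz": -0.929,"yaw": -0.626,"grip": 1}

```text
clock: 0.9
position: [0.3734, -0.2104, 0.2311]
eef_rot: [[-0.0, 0.993, -0.118], [-0.0, -0.118, -0.993], [-1.0, -0.0, 0.0]]
force: [0.7, -0.2, -0.9]
width: 0.0854
```

```bash
python3 -c "
from h import *
where();go(-84,-19,230)"
```

```text
0.9 chute [-220.8 -162.8] 231.1 phi -13.57 F [ 0.67 -0.24 -0.88] 0.08538381498409087
target [ 0.4922 -0.0514  0.23  ] t [ 0.0021  0.1983 -0.3438] yaw -0.2421
```

Request:
jog_arm:
  deltas:
    - {"tx": 0,"ty": 0.198,"tz": -0.344,"yaw": -0.242,"grip": 1}
    - {"tx": 0,"ty": 0.198,"tz": -0.344,"yaw": -0.242,"grip": 1}
    - {"tx": 0,"ty": 0.198,"tz": -0.344,"yaw": -0.242,"grip": 1}
    - {"tx": 0,"ty": 0.198,"tz": -0.344,"yaw": -0.242,"grip": 1}
    - {"tx": 0,"ty": 0.198,"tz": -0.344,"yaw": -0.242,"grip": 1}
    - {"tx": 0,"ty": 0.198,"tz": -0.344,"yaw": -0.242,"grip": 1}
    - {"tx": 0,"ty": 0.198,"tz": -0.344,"yaw": -0.242,"grip": 1}
    - {"tx": 0,"ty": 0.198,"tz": -0.344,"yaw": -0.242,"grip": 1}

```text
clock: 1.7
position: [0.4917, -0.0556, 0.231]
eef_rot: [[-0.001, 0.807, 0.59], [-0.001, 0.59, -0.807], [-1.0, -0.001, 0.0]]
force: [-0.3, 0.5, -0.7]
width: 0.0852
```

```bash
python3 - <<'E'
from h import *
where();go(-84,-19,165)
s=sense();c=read_camera('wrist')
T=np.eye(4);T[:3,:3]=s['eef_rot'];T[:3,3]=s['position'];M=np.linalg.inv(T@np.array(c['T_tool_cam']))
c['rvec']=cv2.Rodrigues(M[:3,:3])[0].ravel();c['tvec']=M[:3,3]
np.save('w1.npy',{k:np.array(v) for k,v in c.items()},allow_pickle=True)
im=c['img'].copy()
f=ray(c,[256,192],.1);print('centre ray chute',RC.T@(f[0,:2]-O))
# predicted model points: fob centre top, ledge front corners, flap line
for x,y,z in [(-100.4,-33,116),(-138,74,100),(-138,-74,100),(0,54,138),(0,-58,138),(-12,60,138),(-12,-62,138),(-128,-15,105),(-5,-15,105),(-5,-57,105)]:
    u=proj(c,np.r_[O+RC@np.array([x,y])/1e3,z/1e3])[0];print((x,y,z),u.round(0))
    if abs(u).max()<2000: cv2.circle(im,tuple(int(v) for v in u),3,(0,0,255),1)
im=np.clip(255*(im/255.)**0.6,0,255).astype(np.uint8)
cv2.imwrite('pics/w1.png',im)
E
```

```text
1.7 chute [-84.9 -23.2] 231.0 phi 29.35 F [-0.34  0.55 -0.65] 0.08520673340233899
target [ 0.4922 -0.0514  0.165 ] t [ 0.132   0.0059 -0.0064] yaw -0.0036
centre ray chute [-0.0815971 -0.0246211]
(-100.4, -33, 116) [233. 195.]
(-138, 74, 100) [255.  60.]
(-138, -74, 100) [179. 207.]
(0, 54, 138) [395. 172.]
(0, -58, 138) [317. 279.]
(-12, 60, 138) [387. 158.]
(-12, -62, 138) [304. 276.]
(-128, -15, 105) [216. 160.]
(-5, -15, 105) [331. 223.]
(-5, -57, 105) [307. 257.]
```

View pics/w1.png

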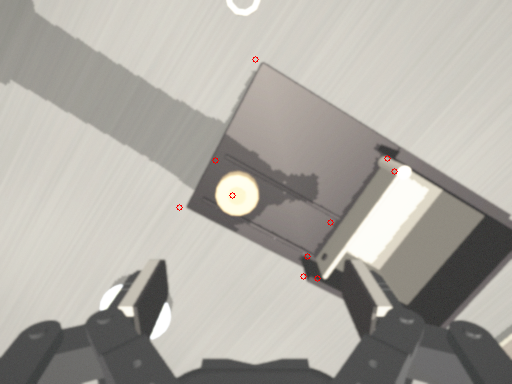

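The wrist view shows the fob at (237,193) and the ledge corners at (262,64) and (188,207). The model's predicted points sit about 4–8 px to the left, so I'll settle the arm and refit from here.

Request:
jog_arm:
  deltas:
    - {"tx": 0,"ty": 0.006,"tz": -0.006,"yaw": -0.004,"grip": 1}
    - {"tx": 0,"ty": 0.006,"tz": -0.006,"yaw": -0.004,"grip": 1}
    - {"tx": 0,"ty": 0.006,"tz": -0.006,"yaw": -0.004,"grip": 1}
    - {"tx": 0,"ty": 0.006,"tz": -0.006,"yaw": -0.004,"grip": 1}
    - {"tx": 0,"ty": 0.006,"tz": -0.006,"yaw": -0.004,"grip": 1}
    - {"tx": 0,"ty": 0.006,"tz": -0.006,"yaw": -0.004,"grip": 1}
    - {"tx": 0,"ty": 0.006,"tz": -0.006,"yaw": -0.004,"grip": 1}
    - {"tx": 0,"ty": 0.006,"tz": -0.006,"yaw": -0.004,"grip": 1}

```text
clock: 2.55
position: [0.4931, -0.0496, 0.2313]
eef_rot: [[-0.0, 0.797, 0.604], [-0.0, 0.604, -0.797], [-1.0, -0.0, -0.0]]
force: [0.7, -0.4, -0.2]
width: 0.0854
```

```bash
python3 - <<'E'
from h import *
where()
s=sense();c=read_camera('wrist')
T=np.eye(4);T[:3,:3]=s['eef_rot'];T[:3,3]=s['position'];M=np.linalg.inv(T@np.array(c['T_tool_cam']))
c['rvec']=cv2.Rodrigues(M[:3,:3])[0].ravel();c['tvec']=M[:3,3]
np.save('w2.npy',{k:np.array(v) for k,v in c.items()},allow_pickle=True)
m=(c['img'].min(2)>150).astype(np.uint8);m[230:]=0;m[:150]=0;m[:,:200]=0;m[:,275:]=0
u=cv2.moments(m,True);uv=[u['m10']/u['m00'],u['m01']/u['m00']];f=ray(c,uv,.116)[0]
print('fob',uv,f,RC.T@(f[:2]-O)*1e3, 'r',np.sqrt(m.sum()/np.pi))
im=c['img'][40:300,170:430]
im=np.clip(255*(cv2.resize(im,None,fx=2.3,fy=2.3,interpolation=cv2.INTER_CUBIC)/255.)**0.6,0,255).astype(np.uint8)
for k in range(0,260,20): cv2.putText(im,str(170+k),(int(2.3*k),8),0,.35,(0,0,255));cv2.putText(im,str(40+k),(0,int(2.3*k)+4),0,.35,(0,120,0))
cv2.imwrite('pics/w2.png',im)
E
```

```text
2.55 chute [-82.9 -17.4] 231.3 phi 30.37 F [ 0.71 -0.37 -0.18] 0.08535115974044856
fob [229.9003663003663, 199.7824175824176] [ 0.47950424 -0.0664873   0.116     ] [-98.3633228  -32.51798184] r 20.844495547766904
```

View pics/w2.png

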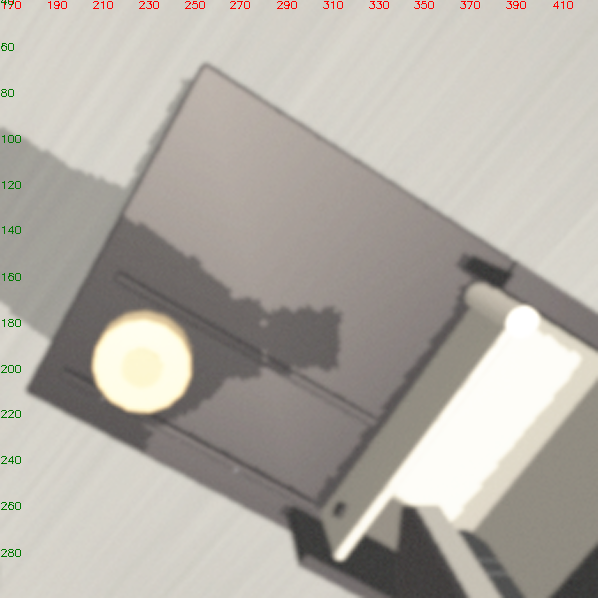

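```bash
python3 - <<'E'
from h import *
import re
src=open('fit.py').read();exec(src[src.index('def fit'):src.index('th,R,o')])
c=np.load('w2.npy',allow_pickle=True).item()
P=[(205,63,.1,-138,74),(27,390,.1,-138,-74),(522,320,.14,0,54),(340,558,.138,0,-58),(118,275,.105,-128,-11),(375,420,.105,-5,-11)]
W=np.array([ray(c,(p[0]/2.3+170,p[1]/2.3+40),p[2])[0,:2] for p in P]);L=np.array([p[3:] for p in P])/1000
th,R,o=fit(W,L);print(np.degrees(th),o,(1000*(W-(L@R.T+o))).round(1).tolist())
f=np.array([.47950,-.06649]);print('fob',R.T@(f-o)*1e3)
TH=th
print('old model residual',((W-O)@RC*1e3-L*1e3).round(1).tolist())
E
```

```text
7.01752829219982 [ 0.57828729 -0.01809934] [[1.3, -1.6], [0.3, 0.8], [-0.2, -0.3], [0.0, 0.1], [0.3, 0.7], [-1.7, 0.3]]
fob [-103.9592882   -35.95901577]
old model residual [[6.3, 1.5], [6.2, 4.1], [5.0, 3.5], [5.7, 3.9], [5.8, 4.1], [3.8, 4.3]]
```

```bash
sed -i 's/^TH=.*O=np.array(\[[^]]*\])/TH=np.radians(7.0); O=np.array([.5775,-.0188])/' h.py; python3 -c "
from h import *
where();go(-91,-25,120)"
```

```text
2.6 chute [-87.6 -20.3] 231.3 phi 30.18 F [ 0.28  0.1  -0.3 ] 0.08518597551201201
target [ 0.4902 -0.0547  0.12  ] t [ 0.2225 -0.0107  0.0047] yaw 0.001
```

Request:
jog_arm:
  deltas:
    - {"tx": 0,"ty": -0.011,"tz": 0.005,"yaw": 0,"grip": 1}
    - {"tx": 0.06,"ty": -0.011,"tz": 0.005,"yaw": 0,"grip": 1}
    - {"tx": 0.12,"ty": -0.011,"tz": 0.005,"yaw": 0,"grip": 1}
    - {"tx": 0.17,"ty": -0.011,"tz": 0.005,"yaw": 0,"grip": 1}
    - {"tx": 0.2,"ty": -0.011,"tz": 0.005,"yaw": 0,"grip": 1}
    - {"tx": 0.222,"ty": -0.011,"tz": 0.005,"yaw": 0,"grip": 1}
    - {"tx": 0.222,"ty": -0.011,"tz": 0.005,"yaw": 0,"grip": 1}
    - {"tx": 0.222,"ty": -0.011,"tz": 0.005,"yaw": 0,"grip": 1}

```text
clock: 3.4
position: [0.4907, -0.0551, 0.1208]
eef_rot: [[0.001, 0.797, 0.604], [-0.0, 0.604, -0.797], [-1.0, 0.001, 0.001]]
force: [0.1, -0.0, 0.0]
width: 0.0857
```

```bash
python3 - <<'E'
from h import *
where();go(-91,-25,105)
s=sense();c=read_camera('wrist');b=read_camera('scene')
w=c['img'];sc=b['img']
u=proj(b,np.r_[s['position']])[0];print('tcp in scene',u)
x,y=int(u[0]),int(u[1]);sc=cv2.resize(sc[y-60:y+50,x-70:x+70],(560,440),interpolation=cv2.INTER_CUBIC)
w=cv2.resize(w,(512,384))[:, :]
sc=np.clip(255*(sc/255.)**0.7,0,255).astype(np.uint8)
cv2.imwrite('pics/d1.png',sc);w=np.clip(255*(w/255.)**0.6,0,255).astype(np.uint8);cv2.imwrite('pics/d1w.png',w)
E
```

```text
3.4 chute [-90.6 -25.4] 120.8 phi 30.17 F [ 0.15 -0.01  0.04] 0.08572951309863834
target [ 0.4902 -0.0547  0.105 ] t [ 0.0317 -0.0003 -0.0011] yaw 0.0009
tcp in scene [241.90405093 174.95747315]
```

View pics/d1.png

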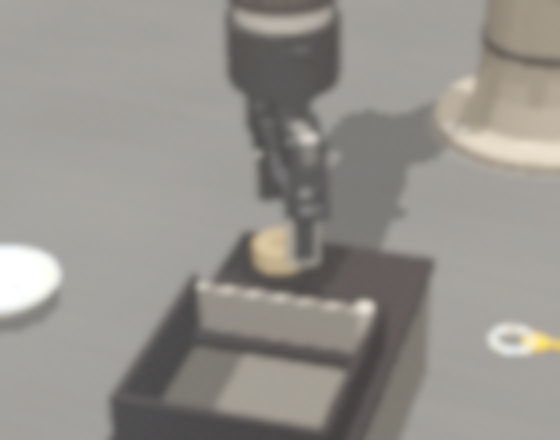

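View pics/d1w.png

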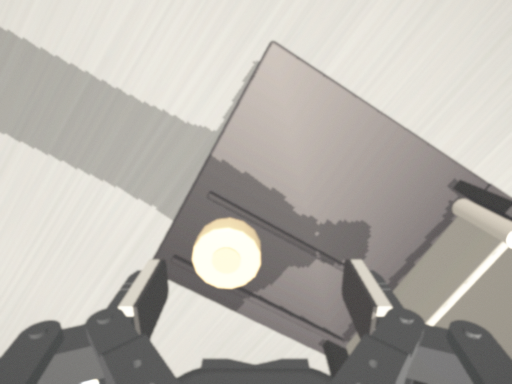

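The views show the gripper straddling the fob, with the fob at (227,253) and the finger ends near (150,262) and (355,262) in the wrist view. Next I'll work out the tips' height by projecting tool points.

```bash
python3 - <<'E'
from h import *
c=read_camera('wrist');M=np.linalg.inv(np.array(c['T_tool_cam']))
c['rvec']=cv2.Rodrigues(M[:3,:3])[0].ravel();c['tvec']=M[:3,3]
print('cam in tool',np.array(c['T_tool_cam']).round(3).tolist())
for x in (0,-13,-25):
    print(x,[proj(c,np.array([x,y,z])/1e3)[0].round(0).tolist() for y in(-42.5,42.5) for z in(-11,11)])
where();go(-91,-25,110)
E
```

```text
cam in tool [[0.0, -0.322, 0.947, -0.143], [1.0, -0.0, -0.0, 0.001], [0.0, 0.947, 0.322, -0.083], [0.0, 0.0, 0.0, 1.0]]
0 [[171.0, 242.0], [174.0, 279.0], [334.0, 242.0], [331.0, 279.0]]
-13 [[163.0, 254.0], [168.0, 293.0], [341.0, 254.0], [337.0, 293.0]]
-25 [[156.0, 268.0], [161.0, 309.0], [348.0, 268.0], [344.0, 309.0]]
3.55 chute [-90.1 -25.4] 121.4 phi 30.18 F [0.13 0.42 0.71] 0.08511191129149523
target [ 0.4902 -0.0547  0.11  ] t [ 0.0228 -0.0012 -0.0016] yaw 0.001
```

Request:
jog_arm:
  deltas:
    - {"tx": 0.01,"ty": 0,"tz": 0,"grip": 1}
    - {"tx": 0.02,"ty": 0,"tz": 0,"grip": 1}
    - {"tx": 0.03,"ty": 0,"tz": 0,"grip": 1}
    - {"tx": 0.036,"ty": 0,"tz": 0,"grip": 1}
    - {"tx": 0.04,"ty": 0,"tz": 0,"grip": 1}
    - {"tx": 0.044,"ty": 0,"tz": 0,"grip": 1}
    - {"tx": 0.044,"ty": 0,"tz": 0,"grip": 1}
    - {"tx": 0.044,"ty": 0,"tz": 0,"grip": 1}

```text
schema error: expected keys tx, ty, tz, yaw, grip
```

Request:
jog_arm:
  deltas:
    - {"tx": 0.003,"ty": 0,"tz": 0,"grip": 1}
    - {"tx": 0.006,"ty": 0,"tz": 0,"grip": 1}
    - {"tx": 0.008,"ty": 0,"tz": 0,"grip": 1}
    - {"tx": 0.01,"ty": 0,"tz": 0,"grip": 1}
    - {"tx": 0.012,"ty": 0,"tz": 0,"grip": 1}
    - {"tx": 0.012,"ty": 0,"tz": 0,"grip": 1}
    - {"tx": 0.012,"ty": 0,"tz": 0,"grip": 1}
    - {"tx": 0.012,"ty": 0,"tz": 0,"grip": 1}

```text
schema error: expected keys tx, ty, tz, yaw, grip
```

Request:
jog_arm:
  deltas:
    - {"tx": 0.01,"ty": 0,"tz": 0,"yaw": 0,"grip": 1}
    - {"tx": 0.02,"ty": 0,"tz": 0,"yaw": 0,"grip": 1}
    - {"tx": 0.03,"ty": 0,"tz": 0,"yaw": 0,"grip": 1}
    - {"tx": 0.036,"ty": 0,"tz": 0,"yaw": 0,"grip": 1}
    - {"tx": 0.04,"ty": 0,"tz": 0,"yaw": 0,"grip": 1}
    - {"tx": 0.044,"ty": 0,"tz": 0,"yaw": 0,"grip": 1}
    - {"tx": 0.044,"ty": 0,"tz": 0,"yaw": 0,"grip": 1}
    - {"tx": 0.044,"ty": 0,"tz": 0,"yaw": 0,"grip": 1}

```text
clock: 4.35
position: [0.4903, -0.0549, 0.0984]
eef_rot: [[0.0, 0.797, 0.604], [-0.0, 0.604, -0.797], [-1.0, 0.0, 0.0]]
force: [0.6, 0.1, 1.1]
width: 0.0853
```

```bash
python3 -c "
from h import *
where()"
```

```text
4.35 chute [-91.  -25.2] 98.4 phi 30.18 F [0.61 0.06 1.1 ] 0.08532413922345092
```

Request:
jog_arm:
  deltas:
    - {"tx": 0.002,"ty": 0,"tz": 0,"yaw": 0,"grip": 1}
    - {"tx": 0.004,"ty": 0,"tz": 0,"yaw": 0,"grip": 1}
    - {"tx": 0.006,"ty": 0,"tz": 0,"yaw": 0,"grip": 1}
    - {"tx": 0.008,"ty": 0,"tz": 0,"yaw": 0,"grip": 1}
    - {"tx": 0.008,"ty": 0,"tz": 0,"yaw": 0,"grip": 1}
    - {"tx": 0.008,"ty": 0,"tz": 0,"yaw": 0,"grip": 1}
    - {"tx": 0.008,"ty": 0,"tz": 0,"yaw": 0,"grip": 1}
    - {"tx": 0.008,"ty": 0,"tz": 0,"yaw": 0,"grip": 1}

```text
clock: 5.15
position: [0.4902, -0.0549, 0.0943]
eef_rot: [[0.0, 0.797, 0.604], [-0.0, 0.604, -0.797], [-1.0, 0.0, 0.0]]
force: [-0.2, -0.4, 0.1]
width: 0.0855
```

```bash
python3 - <<'E'
from h import *
where();go(-50,-25,94)
w=read_camera('wrist')['img']
cv2.imwrite('pics/d2w.png',np.clip(255*(w/255.)**0.5,0,255).astype(np.uint8))
E
```

```text
5.15 chute [-91.  -25.2] 94.3 phi 30.18 F [-0.23 -0.35  0.09] 0.08553192744921528
target [ 0.5309 -0.0497  0.094 ] t [0.0006 0.0712 0.0409] yaw 0.001
```

View pics/d2w.png

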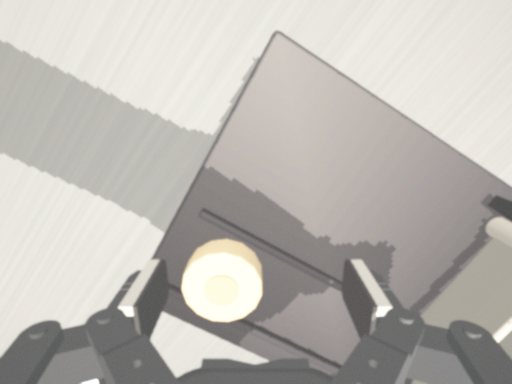

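The tips are clear, and the left pad is centred behind the fob at (222,280). I'll push along the chute's x.

Request:
jog_arm:
  deltas:
    - {"tx": 0,"ty": 0.016,"tz": 0.009,"yaw": 0,"grip": 1}
    - {"tx": 0,"ty": 0.031,"tz": 0.018,"yaw": 0,"grip": 1}
    - {"tx": 0,"ty": 0.047,"tz": 0.027,"yaw": 0,"grip": 1}
    - {"tx": 0,"ty": 0.063,"tz": 0.036,"yaw": 0,"grip": 1}
    - {"tx": 0,"ty": 0.078,"tz": 0.045,"yaw": 0,"grip": 1}
    - {"tx": 0,"ty": 0.094,"tz": 0.054,"yaw": 0,"grip": 1}
    - {"tx": 0,"ty": 0.104,"tz": 0.06,"yaw": 0,"grip": 1}
    - {"tx": 0,"ty": 0.104,"tz": 0.06,"yaw": 0,"grip": 1}

```text
clock: 6.0
position: [0.5501, -0.0471, 0.0939]
eef_rot: [[-0.001, 0.797, 0.605], [0.0, 0.605, -0.797], [-1.0, -0.0, -0.001]]
force: [-2.3, -1.0, -0.2]
width: 0.0857
```

```bash
python3 - <<'E'
from h import *
where();go(40,-24,94)
w=read_camera('wrist')['img'];t=read_camera('top')['img'][90:240,210:320]
w=np.clip(255*(w/255.)**0.5,0,255).astype(np.uint8);t=cv2.resize(t,None,fx=2.56,fy=2.56)
cv2.imwrite('pics/p1.png',np.hstack([w,t]))
E
```

```text
6.0 chute [-30.6 -24.8] 93.9 phi 30.2 F [-2.3  -0.96 -0.19] 0.08567231547712806
target [ 0.6201 -0.0377  0.094 ] t [-0.0004  0.1228  0.0697] yaw 0.0011
```

View pics/p1.png

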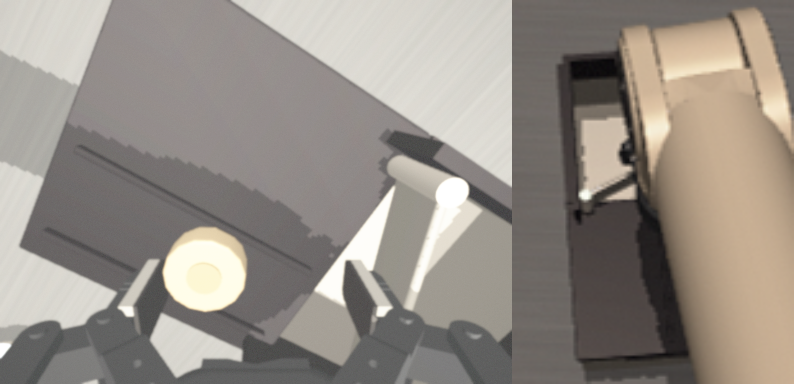

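The flap is partly open on the lead finger (flap line from (452,192) down to (410,305)). The fob is at (205,270), in contact with the pad and left rib. I'll continue the push.

Request:
jog_arm:
  deltas:
    - {"tx": 0,"ty": 0.017,"tz": 0.01,"yaw": 0,"grip": 1}
    - {"tx": 0,"ty": 0.034,"tz": 0.02,"yaw": 0,"grip": 1}
    - {"tx": 0,"ty": 0.051,"tz": 0.029,"yaw": 0,"grip": 1}
    - {"tx": 0,"ty": 0.068,"tz": 0.039,"yaw": 0,"grip": 1}
    - {"tx": 0,"ty": 0.085,"tz": 0.049,"yaw": 0,"grip": 1}
    - {"tx": 0,"ty": 0.102,"tz": 0.058,"yaw": 0,"grip": 1}
    - {"tx": 0,"ty": 0.12,"tz": 0.068,"yaw": 0,"grip": 1}
    - {"tx": 0,"ty": 0.126,"tz": 0.072,"yaw": 0,"grip": 1}

```text
clock: 6.9
position: [0.6235, -0.0378, 0.0944]
eef_rot: [[0.002, 0.797, 0.604], [0.0, 0.604, -0.797], [-1.0, 0.002, 0.001]]
force: [-2.3, -1.7, 1.5]
width: 0.0853
```

```bash
python3 - <<'E'
from h import *
where();go(50,-22,94)
w=read_camera('wrist')['img']; b=read_camera('scene')['img'][160:270,190:290]
w=np.clip(255*(w/255.)**0.5,0,255).astype(np.uint8);b=cv2.resize(b,(288,384)[::1])
cv2.imwrite('pics/p2.png',np.hstack([w,b]))
E
```

```text
6.9 chute [ 43.4 -24.4] 94.4 phi 30.17 F [-2.33 -1.69  1.52] 0.08527386618395845
target [ 0.6298 -0.0345  0.094 ] t [0.0009 0.0139 0.0025] yaw 0.0009
```

View pics/p2.png

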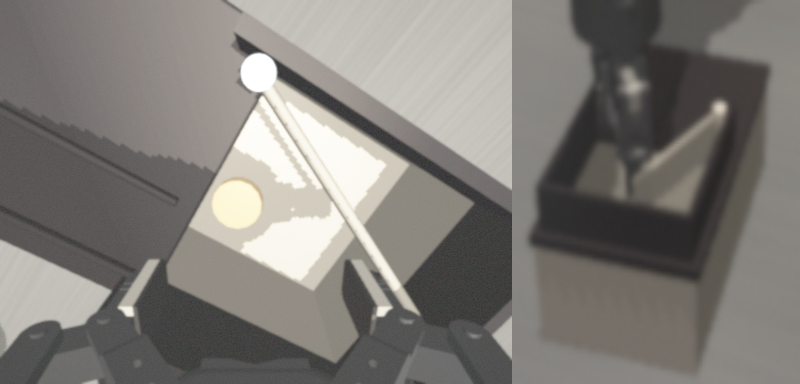

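The fob lies flat on the bin floor at (237,203), with the flap still held wide open by the lead finger. I'll back out so the flap follows the finger shut.

Request:
jog_arm:
  deltas:
    - {"tx": 0,"ty": -0.026,"tz": -0.015,"yaw": 0,"grip": 1}
    - {"tx": 0,"ty": -0.052,"tz": -0.03,"yaw": 0,"grip": 1}
    - {"tx": 0,"ty": -0.078,"tz": -0.045,"yaw": 0,"grip": 1}
    - {"tx": 0,"ty": -0.104,"tz": -0.06,"yaw": 0,"grip": 1}
    - {"tx": 0,"ty": -0.13,"tz": -0.075,"yaw": 0,"grip": 1}
    - {"tx": 0,"ty": -0.156,"tz": -0.09,"yaw": 0,"grip": 1}
    - {"tx": 0,"ty": -0.182,"tz": -0.105,"yaw": 0,"grip": 1}
    - {"tx": 0,"ty": -0.207,"tz": -0.119,"yaw": 0,"grip": 1}

```text
clock: 7.8
position: [0.5036, -0.0524, 0.0949]
eef_rot: [[0.003, 0.796, 0.605], [0.001, 0.605, -0.796], [-1.0, 0.003, 0.001]]
force: [-1.0, -0.3, -1.2]
width: 0.0855
```

Request:
jog_arm:
  deltas:
    - {"tx": 0,"ty": 0,"tz": 0,"yaw": 0,"grip": 1}
    - {"tx": 0,"ty": 0,"tz": 0,"yaw": 0,"grip": 1}
    - {"tx": -0.05,"ty": 0,"tz": 0,"yaw": 0,"grip": 1}
    - {"tx": -0.1,"ty": 0,"tz": 0,"yaw": 0,"grip": 1}
    - {"tx": -0.18,"ty": 0,"tz": 0,"yaw": 0,"grip": 1}
    - {"tx": -0.24,"ty": 0,"tz": 0,"yaw": 0,"grip": 1}
    - {"tx": -0.24,"ty": 0,"tz": 0,"yaw": 0,"grip": 1}
    - {"tx": -0.24,"ty": 0,"tz": 0,"yaw": 0,"grip": 1}

```text
clock: 8.6
position: [0.5047, -0.0527, 0.2151]
eef_rot: [[0.003, 0.796, 0.605], [0.0, 0.605, -0.796], [-1.0, 0.003, 0.002]]
force: [-0.8, 0.6, -0.7]
width: 0.0852
```

```bash
python3 - <<'E'
from h import *
where()
w=read_camera('wrist')['img']; b=read_camera('scene'); t=read_camera('top')['img'];t0=np.load('top0.npy',allow_pickle=True).item()['img']
for n,(r,c) in dict(tester=((165,230),(75,140)),dish=((195,250),(355,410)),key=((245,275),(180,230))).items():
    print(n,'top-image change max',cv2.absdiff(t[r[0]:r[1],c[0]:c[1]],t0[r[0]:r[1],c[0]:c[1]]).max())
w=np.clip(255*(w/255.)**0.5,0,255).astype(np.uint8);b=cv2.resize(b['img'][160:270,190:290],(288,384))
cv2.imwrite('pics/p3.png',np.hstack([w,b]))
E
```

```text
8.6 chute [-76.4 -24.8] 215.1 phi 30.21 F [-0.83  0.57 -0.65] 0.08515727986663123
tester top-image change max 24
dish top-image change max 25
key top-image change max 24
```

View pics/p3.png

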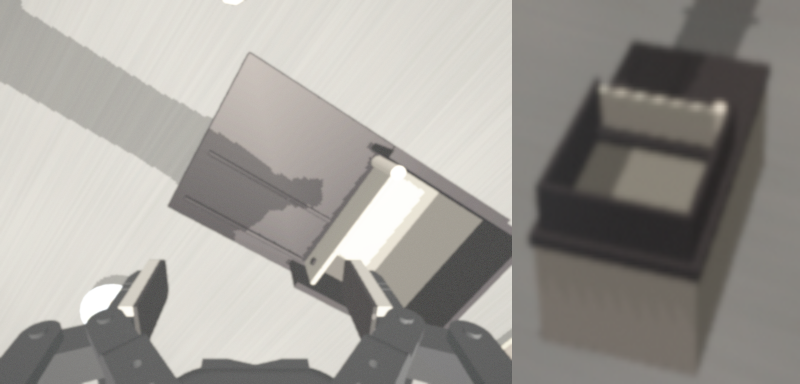

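The flap has closed, running from (398,172) to (315,283) as it did at the start. The ledge is empty, the bystanders haven't moved and the gripper is clear, so I'm handing in.

```bash
python3 -c "
from h import *
print(close_job())"
```

```text
the job is handed in; nothing more can be done
None
```

The fob is in the bin and the flap has swung shut; I handed the job in just after 8.6 s on the robot clock. With the gripper fully open and turned 30° to the lane, one straight push along the lane did both jobs: the lead finger swung the flap open and the other finger pushed the fob along until it dropped. I then backed out along the same line so the flap followed the finger shut, and lifted clear.

**Last checks:**
- **Fob:** seen flat on the bin floor while the finger still held the flap, by eye at about 1.1 rad. After the retreat the ledge was empty. The flap and gripper hid the fob in the final pictures, so I did not see it again before handing in.
- **Flap:** in the last wrist picture it lies along the same line as before the push.
- **Bystanders:** tester, dish and key look unchanged in the top camera; differences were at picture-noise level.
- **Forces:** no component of the tool force passed about 2.5 N in any reading. I did not measure contact force on the flap directly; it leaned visibly on the finger.

**What disagreed:**
- **Chute position:** the top-camera and wrist-camera fits differed by about 6 mm. I used a value close to the wrist fit, and the clearances covered the rest.
- **Pictures:** I viewed 10, plus one extra for the final check.

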